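# Empty the tipping pot of connectors into the green bin

### The job

Bring the green bin up to the tipping stand so that it catches what the pot pours, then tip the pot well over (its red lever turns it) until all four brass connectors have dropped into the bin. Swing the pot back fully upright, and leave the green bin flat on the bench with all four connectors in it and the other loose things where they were.

Things in the scene. Friction and masses are not known exactly. Their poses are not given: they have to be found in the camera images.
- stand: Grey steel stand fixed to the bench, carries the tipping pot. Origin on the bench midway between its two uprights (26 mm in x, 10 mm thick, centred at y = +-66 mm, 137 mm tall; foot plate 12 mm thick, x = -14 to +111 mm, y = +-75 mm). The pot pours towards the stand's own -x. The hinge line runs along the stand's y, 115 mm above the origin.
- pot (a joint): Tipping angle of the aluminium pot: 0 = upright on its stop; 2.3 rad (stop) = mouth facing down and forward, towards the stand's -x. Stiff: stays where left. Connectors run out from about 1.9 rad. The pot is an open cup 90 mm tall, 76 mm across at the floor, 104 mm at the rim, wall 3 mm; upright its axis is at stand x = +38 mm, its rim 160 mm above the bench.
- lever_pin (a point): Point on the axis of the red pin (14 mm thick, along stand y) at the end of the pot's lever, 100 mm from the hinge line. The pin spans stand y = 76 to 126 mm, this point is at 106; red 22 mm ball at its outer end, steel lever arm at y = 76-84. Pot upright: stand (91, 106, 156) mm; swings over the top (z 215) to (-91, 106, 156) at 2.3 rad. Takes 3 to 9 N.
- pour_lip (a point): Front point of the pot's rim, over which the connectors leave; turns with the pot. Fully tipped it is about 24 mm in front (-x) of the stand's origin and 75 mm above the bench; connectors land from there to about 90 mm farther forward.
- green_bin: Open green plastic bin, loose, 0.35 kg, 165 (x) x 130 (y) x 55 mm tall, walls and floor 4 mm. Origin under its centre, z up. Its -x end carries the grip tab; its plain +x end is the one to bring up to the stand's uprights (too wide to pass between them, low enough to pass under the tipped lip).
- bin_tab (a point): Top centre of the bin's upright grip tab: 12 mm thick (bin x), 44 mm wide (bin y), its top 85 mm above the bench (30 mm above the bin's rim), 88.5 mm from the bin's centre at its -x end.
- connector0: one of four loose brass hexagon connectors, 22 mm across corners, 26 mm long, 40 g, all in the pot at the start; origin at its middle
- connector1: one of four loose brass hexagon connectors, 22 mm across corners, 26 mm long, 40 g, all in the pot at the start; origin at its middle
- connector2: one of four loose brass hexagon connectors, 22 mm across corners, 26 mm long, 40 g, all in the pot at the start; origin at its middle
- connector3: one of four loose brass hexagon connectors, 22 mm across corners, 26 mm long, 40 g, all in the pot at the start; origin at its middle
- red_bin: small open red bin, 100 x 85 x 45 mm, bystander; origin under its centre
- valve_a: black plastic valve block with white ports, 70 x 45 x 46 mm, bystander; origin under its centre
- valve_b: second black valve block, same as valve_a, bystander
- screwdriver: screwdriver with yellow handle lying on the bench, about 200 mm long, bystander
- bottle: closed white bottle with blue cap, 54 mm across, 130 mm tall, bystander; origin under its centre
- tape_roll: clear plastic ring of tape lying flat, 90 mm across, 25 mm tall, bystander; origin under its centre
Not all that is in view belongs to the job. What is shaped like the green_bin but pink is not meant.

How it is judged:
By the outcome, as a careful person would: the job done as asked, in the order asked, and still so for the second after the job is handed in, with the robot touching nothing.
It also fails if it takes over 69 s, if anything falls off the work surface, if the arm or the gripper's body presses on something with over 40 N, if the wrist force passes 120 N, or if a joint passes its speed limit or range.

### The arm

A 6-joint arm with a two-finger parallel gripper is mounted at the origin on the work surface. World frame = base frame: x ahead of the robot, y to its left, z up, the work surface at z = 0. Lengths are in m, angles in rad, forces in N, time in s.
With the tool pointing down it reaches from about 0.325 to 0.85 m from the base axis. Payload 4.4 kg.
Tool frame: the origin (TCP) lies at the very end of the fingers, on their centre line; the grasp point (between the pads) lies 19 mm behind it (r.grip_depth is the distance from the TCP to the grasp point, in m); z points along the fingers, y is the line along which they close (so a half turn about z gives the same grasp; the last joint's range is limited). The gripper opens to 94 mm and grips with 3 to 60 N. Pads are 16 mm wide; open, the fingers measure 119 mm over their backs; the gripper's body (75 mm by 177 mm) begins 78 mm behind the grasp point.
Start: joints at [0.995, 0.207, 1.542, -0, 1.393, -0.15], TCP at [0.238, 0.524, 0.175] pointing down, gripper open.
Joint ranges: [-2.73, 2.73], [-0.86, 2.22], [0.23, 2.46], [-1.11, 4.25], [0.08, 2.63], [-2.82, 2.82]. Speed limits (rad/s): [2.79, 2.79, 3.14, 3.14, 3.14, 3.14].

### API

Orientations are given as a unit quaternion [w, x, y, z].
In Python, from bench import telemetry, vision, r gives the robot as it stands. The module is installed in compiled form; this text tells all that it offers.
- The arm moves only by the shell command python3 -m crank 'ROWS' [FORCE]. ROWS is JSON, a list of rows, each a list of 7 numbers: the shift along the tool's x, y, z in m, then the turn, a rotation vector about the tool's x, y, z in degrees, then the finger opening in m, from 0 to 0.094. In form: [[x, y, z, wx, wy, wz, hand], ...]. A call has 1 to 10 rows; each row is the pose to reach, as a shift and turn from the pose commanded when the call began, along the tool's axes at that moment; what a row does not reach only later rows make up. A row lasts 1/8 s, in which the tool goes at most 62.5 mm and 10.7 degrees, less where a joint would pass 70% of its speed; a pose out of reach is approached as far as the arm can. A call with a gripper value outside its range is refused whole. The fingers move at their own pace and stop on an object; FORCE is the grip in N (left out, the last holds). Time passes only in rows, so rows that repeat a pose let the fingers close. It gives the time, the measured TCP pose, the force, the opening and the grip force at its end, in the units of the state.
- telemetry.read_state(): the state, without advancing time (a new reading comes with each control period).
- vision.read_camera(name): name is "scene" or "top" or "wrist"; returns a dict with "color" (420x560x3 uint8, red, green, blue), "range_z" (420x560 float32, m along the optical axis (not along the pixel's ray), 0 where there is no reading), "intrinsics" (3x3 intrinsics, pixels), "extrinsics" (4x4, takes a point from world to camera coordinates); the wrist camera has in their place "T_tool_cam" (4x4, takes a point from camera to tool coordinates, whose origin is the TCP and whose axes are the flange's). Camera axes: x right, y down, z forward; pixel columns grow to the right and rows downward; lengths in m; the calibration is good to about 2 mm. A picture is of the moment at which its call begins: read the wrist's pose just before it.
- r.sign_off(): hands the job in; it is judged then, once.
The state is a dict: "clock": time; "qpos": joint angles; "qvel": joint speeds; "joint_torque": joint torques, N m; "tool_pos": TCP position; "eef_rot": TCP orientation; "wrist_force": force on the tool from outside, world axes, zero at the start; "torque": the same for the moment, N m; "opening": finger opening in m; "gripper_force": force on a finger pad.
Only numpy, scipy, OpenCV 4.12 (cv2) and the standard library are available. Lean on these libraries where they do the work, as an engineer would, in place of code of your own. Each camera call takes 0.05 s, during which the arm holds its last target. There are 200 camera calls.

## Working session

There is one attempt and no reset: what is moved stays moved. The work goes in short steps, Python scripts to look and compute and a shell command to move; the robot and the scene stay as the last step left them, time stands still between calls to the robot, and variables do not carry over. Pictures are saved under pics/ and viewed, at most 10 in all, crops included, and the job is handed in when it is done.

```bash
mkdir -p pics
cat > h.py <<'E'
import numpy as np, cv2
from bench import telemetry, vision, r
from scipy.spatial.transform import Rotation as R
def shot(n,f):
    d=vision.read_camera(n); cv2.imwrite('pics/'+f,d['color'][:,:,::-1]); np.savez('pics/'+f+'.npz',**d); return d
def pix(d,u,v,h=None):
    K=d['intrinsics'];T=np.linalg.inv(d['extrinsics']); ray=np.linalg.inv(K)@[u,v,1]
    if h is None: z=d['range_z'][int(v),int(u)]
    else: z=(h-T[2,3])/(T[:3,:3]@ray)[2]
    return (T@np.r_[ray*z,1])[:3]
def cloud(d):
    K=d['intrinsics'];T=np.linalg.inv(d['extrinsics']);v,u=np.mgrid[:420,:560]
    p=np.stack([u,v,np.ones_like(u)],-1)@np.linalg.inv(K).T*d['range_z'][...,None]
    return p@T[:3,:3].T+T[:3,3]
E
python3 - <<'E'
from h import *
shot('scene','s0.png');d=shot('top','t0.png')
s=telemetry.read_state();print(s['clock'],s['tool_pos'],s['eef_rot'],s['wrist_force'])
E
```

```text
0.1 [0.23707974 0.5229825  0.17360592] [-3.75860367e-04  2.11313240e-01  9.77417838e-01 -9.71668837e-04] [0.02647959 0.19668207 0.05329427]
```

View pics/t0.png

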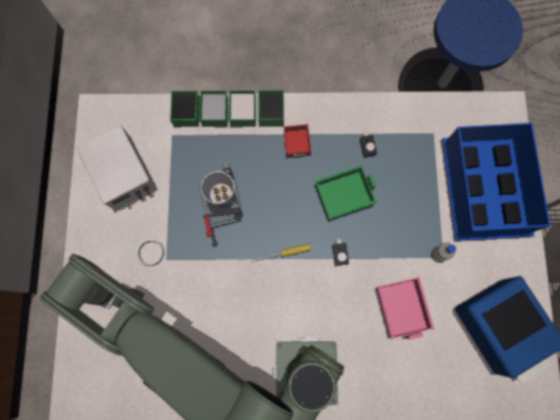

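View pics/s0.png

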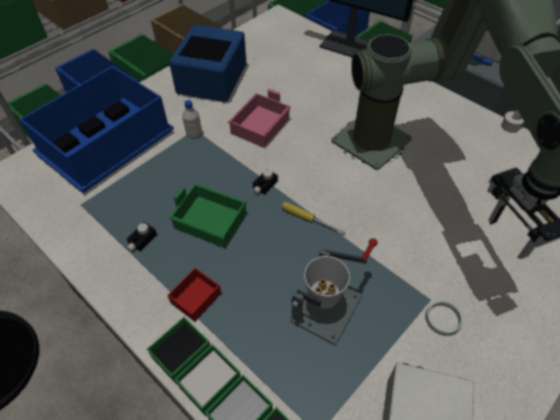

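The top view shows the green bin at (345,193) with its tab at (372,183). The pot is at (218,188) and the red lever at about (208,226). The pink decoy at (405,308) isn't the one meant, because of its colour. Next I'll take an enlarged crop and measure.

Run:
```python
from h import *
for n in ('t0','s0'):
    d=np.load(f'pics/{n}.png.npz'); P=cloud(d); C=d['color']; hsv=cv2.cvtColor(C,cv2.COLOR_RGB2HSV).astype(int)
    H,S,V=[hsv[...,i] for i in range(3)]
    win=np.zeros(H.shape,bool)
    if n=='t0': win[150:230,300:390]=1
    else: win[180:250,165:250]=1
    g=win&(H>50)&(H<75)&(S>150)&(d['range_z']>0)
    p=P[g]; print(n,len(p),p.min(0),p.max(0))
    rim=p[(p[:,2]>.047)&(p[:,2]<.062)]
    rect=cv2.minAreaRect((rim[:,:2]*1000).astype(np.float32)); print('rim',rect, len(rim))
    tab=p[p[:,2]>.07]; print('tab',len(tab),tab.mean(0) if len(tab) else 0, tab.max(0) if len(tab) else 0)
    w=np.zeros(H.shape,bool)
    if n=='t0': w[205:250,195:250]=1
    else: w[230:275,315:385]=1
    m=w&((H<8)|(H>172))&(S>150)&(d['range_z']>0); p=P[m]; print('red',len(p),p.mean(0)); 
    if len(p): 
        c=p.mean(0);uu,ss,vv=np.linalg.svd(p-c);print(vv[0],((p-c)@vv[0]).min(),((p-c)@vv[0]).max(), p[:,2].min(),p[:,2].max())
        t=(p-c)@vv[0]; print('ends',p[t<t.min()+.01].mean(0),p[t>t.max()-.01].mean(0))
    # pot rim
    w=(P[...,2]>.15)&(P[...,2]<.166)
    if n=='t0': w[:160]=0;w[215:]=0;w[:,:190]=0;w[:,250:]=0
    else: w[:250]=0;w[320:]=0;w[:,:295]=0;w[:,355:]=0
    w&=S<90
    q=(P[w][:,:2]*1000).astype(np.float32); print('potrim',len(q),cv2.minEnclosingCircle(q) if len(q) else 0)
d=np.load('pics/t0.png.npz');C=d['color'][120:270,190:390,::-1]
cv2.imwrite('pics/t0c.png',cv2.resize(C,None,fx=4,fy=4,interpolation=cv2.INTER_CUBIC))
```

```text
Traceback (most recent call last):
ValueError: zero-size array to reduction operation minimum which has no identity
```

```bash
cat > m.py <<'E'
from h import *
for n in ('t0','s0'):
    d=np.load(f'pics/{n}.png.npz'); P=cloud(d); C=d['color']; hsv=cv2.cvtColor(C,cv2.COLOR_RGB2HSV).astype(int)
    H,S,V=[hsv[...,i] for i in range(3)]
    ok=d['range_z']>0
    def box(a,b,c,e):
        w=np.zeros(H.shape,bool); w[a:b,c:e]=1; return w&ok
    p=P[(box(150,230,300,390) if n=='t0' else box(180,250,165,250))&(H>50)&(H<85)&(S>130)]
    print(n,len(p),P[193,345] if n=='t0' else P[215,205],C[193,345])
    if len(p):
        rim=p[(p[:,2]>.045)&(p[:,2]<.064)]; print('rim',len(rim),cv2.minAreaRect((rim[:,:2]*1000).astype(np.float32)))
        tab=p[p[:,2]>.07]; print('tab',len(tab),tab.mean(0) if len(tab) else 0,p.max(0))
    p=P[(box(205,250,195,250) if n=='t0' else box(230,275,315,385))&((H<8)|(H>172))&(S>130)]
    print('red',len(p))
    if len(p):
        c=p.mean(0);vv=np.linalg.svd(p-c)[2];t=(p-c)@vv[0]
        print(c,vv[0],np.ptp(t),'ends',p[t<t.min()+.01].mean(0),p[t>t.max()-.01].mean(0),p[:,2].min(),p[:,2].max())
    w=(box(160,215,190,250) if n=='t0' else box(250,320,295,355))&(P[...,2]>.15)&(P[...,2]<.168)&(S<90)
    q=(P[w][:,:2]*1000).astype(np.float32); print('potrim',len(q),cv2.minEnclosingCircle(q) if len(q) else 0)
d=np.load('pics/t0.png.npz');C=d['color'][120:270,190:390,::-1]
cv2.imwrite('pics/t0c.png',cv2.resize(C,None,fx=4,fy=4,interpolation=cv2.INTER_CUBIC))
E
python3 m.py
```

```text
t0 825 [ 0.58551745 -0.1414637  -0.00314264] [ 66 135  84]
rim 32 ((544.4290771484375, -135.2552947998047), (83.13302612304688, 171.11856079101562), 1.879089593887329)
tab 6 [ 0.59758256 -0.21824404  0.08720994] [ 0.65328613 -0.04837905  0.08857514]
red 65
[0.43866787 0.2970776  0.16408943] [-0.9672382  -0.23681872  0.09147219] 0.05763628025120972 ends [0.46486032 0.30345246 0.16230194] [0.41745842 0.29219842 0.16674737] 0.15427945759515005 0.17516919848294266
potrim 194 ((547.6759643554688, 284.0709228515625), 72.77998352050781)
s0 2995 [ 0.57491103 -0.16136784  0.00337303] [155 153 146]
rim 615 ((580.3788452148438, -137.46929931640625), (137.00851440429688, 176.00079345703125), 18.384662628173828)
tab 70 [ 0.60875852 -0.21504154  0.08186084] [ 0.66724782 -0.03293188  0.09046073]
red 99
[0.44351264 0.29974597 0.16334998] [ 0.9762468   0.20504152 -0.07000111] 0.06466757863580527 ends [0.42176849 0.29505537 0.1655894 ] [0.47661699 0.30622054 0.15880326] 0.1545869401493839 0.1701729396321654
potrim 389 ((546.5635375976562, 274.5709533691406), 70.91656494140625)
```

View pics/t0c.png

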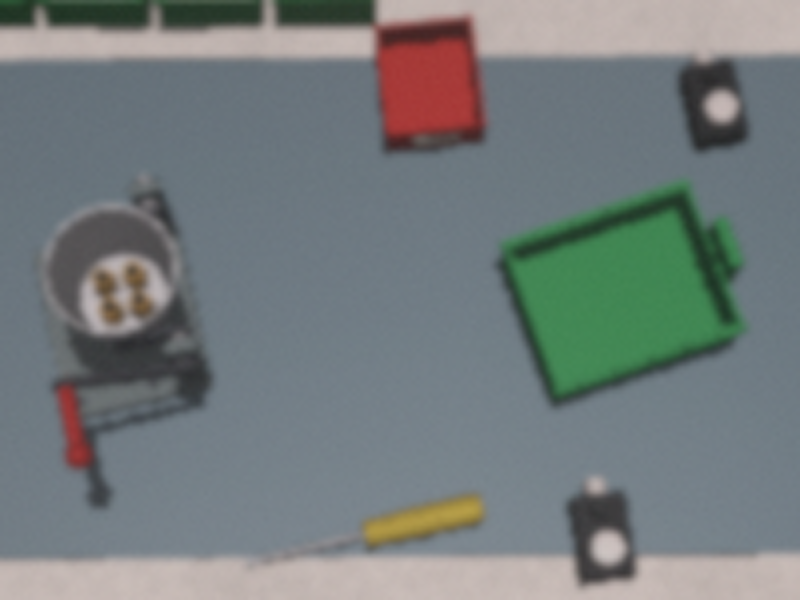

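The enlarged crop confirms the target: the green bin has its tab at crop (725,245), facing away from the stand. The four connectors are in the pot at crop (125,295), and the red lever pin is at crop (70,425). Now I'll fit the poses.

```bash
cat > fit.py <<'E'
from h import *
from scipy.optimize import least_squares
def pts(n):
    d=np.load(f'pics/{n}.png.npz'); P=cloud(d); hsv=cv2.cvtColor(d['color'],cv2.COLOR_RGB2HSV).astype(int); return P,hsv[...,0],hsv[...,1],d['range_z']>0
def loc(p,t):
    c,s=np.cos(t[2]),np.sin(t[2]); q=p[:,:2]-t[:2]; return np.c_[q@[c,s],q@[-s,c],p[:,2]]
def boxd(q,hx,hy): # signed distance to rectangle
    a=np.abs(q[:,:2])-[hx,hy]; return np.linalg.norm(np.maximum(a,0),axis=1)+np.minimum(a.max(1),0)
if __name__=='__main__':
  for n in ('t0','s0'):
    P,H,S,ok=pts(n); x,y,z=P[...,0],P[...,1],P[...,2]
    red=P[ok&((H<8)|(H>172))&(S>130)&(z>.14)&(z<.18)&(abs(x-.45)<.06)&(abs(y-.3)<.04)]
    near=ok&(abs(x-.54)<.1)&(abs(y-.28)<.09)
    rim=P[near&(S<90)&(abs(z-.16)<.004)]
    up=P[ok&(abs(x-.53)<.12)&(y>.17)&(y<.3)&(abs(z-.137)<.004)&(S<110)]
    def f(t):
        a=loc(red,t);b=loc(rim,t);u=loc(up,t)
        e=np.abs(u[:,:2]*[1,1])-[0,.066]; 
        return np.r_[a[:,0]-.091,np.hypot(b[:,0]-.038,b[:,1])-.0505,0.5*boxd(np.c_[u[:,0],e[:,1]],.013,.005).clip(0)]
    best=min((least_squares(f,[.53,.23,th],loss='soft_l1',f_scale=.003) for th in (1.7,1.8,1.9)),key=lambda o:o.cost)
    t=best.x; a=loc(red,t); print(n,'stand',t[:2],np.degrees(t[2]),'red y',a[:,1].min(),a[:,1].max(),'n',len(red),len(rim),len(up),best.cost)
    g=P[ok&(H>50)&(H<85)&(S>130)&(abs(x-.58)<.12)&(abs(y+.14)<.13)]
    rimb=g[(abs(g[:,2]-.055)<.006)]; tab=g[g[:,2]>.075]
    def fb(t):
        r_=boxd(loc(rimb,t),.0805,.063); q=loc(tab,t) if len(tab) else np.zeros((0,3))
        return np.r_[r_,q[:,0]+.0885]
    o=least_squares(fb,[.58,-.137,np.radians(108)],loss='soft_l1',f_scale=.003); t=o.x
    print('bin',t[:2],np.degrees(t[2]),o.cost,len(rimb),'tab',loc(tab,t).mean(0) if len(tab) else 0,'rim resid',np.abs(boxd(loc(rimb,t),.0805,.063)).mean())
E
python3 fit.py
```

```text
t0 stand [0.57205781 0.23830378] 104.53999028924116 red y 0.08300809922529713 0.14079008175041122 n 65 127 97 0.005001533262057625
bin [ 0.57657534 -0.13253344] 108.52615452397254 5.389520189070652e-05 30 tab [-0.08794375  0.00731487  0.08720994] rim resid 0.0016198637772110184
s0 stand [0.57340579 0.23746227] 103.1423695210126 red y 0.07602959116025976 0.14060881330855327 n 99 295 251 0.013355463344742158
bin [ 0.57878484 -0.13452665] 108.58335976409214 0.0014955111073021593 488 tab [-0.08605788 -0.00318816  0.08353486] rim resid 0.0020320525816740027
```

```bash
cat > go.py <<'E'
import sys
from h import *
# usage: go.py x y z yaw(deg of tool y) -> shift in mm in tool axes, turn about tool z
def go(x,y,z,yaw):
    s=telemetry.read_state();q=s['eef_rot'];Rm=R.from_quat([q[1],q[2],q[3],q[0]]);
    M=Rm.as_matrix();y0=np.degrees(np.arctan2(M[1,1],M[0,1]))
    T=R.from_matrix(np.c_[[np.sin(np.radians(yaw)),-np.cos(np.radians(yaw)),0],[np.cos(np.radians(yaw)),np.sin(np.radians(yaw)),0],[0,0,-1]])
    print('clk',s['clock'],'pos',s['tool_pos'].round(4),'yaw',y0.round(2),'F',s['wrist_force'].round(1),'shift mm',(M.T@(np.array([x,y,z])-s['tool_pos'])*1000).round(1),'rotvec',np.degrees((Rm.inv()*T).as_rotvec()).round(1),'q',s['qpos'].round(2))
go(*map(float,sys.argv[1:5]))
E
python3 go.py 0.606 -0.218 0.15 108.5
```

```text
Traceback (most recent call last):
  File "go.py", line 9, in <module>
    go(*map(float,sys.argv[1:5]))
    ~~^^^^^^^^^^^^^^^^^^^^^^^^^^^
  File "go.py", line 7, in go
    T=R.from_matrix(np.c_[[np.sin(np.radians(yaw)),-np.cos(np.radians(yaw)),0],[np.cos(np.radians(yaw)),np.sin(np.radians(yaw)),0],[0,0,-1]])
  File "scipy/spatial/transform/_rotation.pyx", line 1143, in scipy.spatial.transform._rotation.Rotation.from_matrix
ValueError: Non-positive determinant (left-handed or null coordinate frame) in rotation matrix 0: [[ 0.94832366 -0.31730466  0.        ]
 [ 0.31730466  0.94832366  0.        ]
 [ 0.          0.         -1.        ]].
```

```bash
sed -i 's/\[\[np.sin(np.radians(yaw)),-np.cos/[[-np.sin(np.radians(yaw)),np.cos/' go.py; python3 go.py 0.606 -0.218 0.15 108.5
```

```text
clk 0.1 pos [0.2371 0.523  0.1736] yaw 65.6 F [0.  0.2 0.1] shift mm [-642.1 -522.4   24.5] rotvec [ -0.1  -0.1 -42.9] q [ 0.99  0.21  1.54  0.    1.39 -0.15]
```

```bash
python3 -m crank '[[0,0,-0.05,0,0,0,0.06],[0,0,-0.09,0,0,0,0.06],[-0.642,-0.522,-0.09,0,0,-43,0.06],[-0.642,-0.522,-0.09,0,0,-43,0.06],[-0.642,-0.522,-0.09,0,0,-43,0.06],[-0.642,-0.522,-0.09,0,0,-43,0.06],[-0.642,-0.522,-0.09,0,0,-43,0.06],[-0.642,-0.522,-0.09,0,0,-43,0.06],[-0.642,-0.522,-0.09,0,0,-43,0.06],[-0.642,-0.522,-0.09,0,0,-43,0.06]]'; python3 go.py 0.606 -0.218 0.15 108.5
```

```text
clock: 1.35
tool_pos: [0.451, 0.0957, 0.2645]
eef_rot: [-0.0, -0.162, 0.987, 0.0]
wrist_force: [0.6, 0.3, -0.1]
opening: 0.0601
gripper_force: 0.0
clk 1.35 pos [0.451  0.0957 0.2645] yaw 108.6 F [ 0.6  0.3 -0.1] shift mm [ -46.9 -346.8  114.4] rotvec [ 0.  -0.   0.1] q [ 0.02 -0.1   1.68  0.    1.56 -1.87]
```

```bash
python3 -m crank '[[-0.047,-0.347,0.115,0,0,0,0.05],[-0.047,-0.347,0.115,0,0,0,0.05],[-0.047,-0.347,0.115,0,0,0,0.05],[-0.047,-0.347,0.115,0,0,0,0.05],[-0.047,-0.347,0.115,0,0,0,0.05],[-0.047,-0.347,0.115,0,0,0,0.05],[-0.047,-0.347,0.115,0,0,0,0.05],[-0.047,-0.347,0.115,0,0,0,0.05],[-0.047,-0.347,0.115,0,0,0,0.05]]'; python3 go.py 0.606 -0.218 0.062 108.5
python3 - <<'E'
from h import *
s=telemetry.read_state();q=s['eef_rot'];d=shot('wrist','w1.png');T=d['T_tool_cam'];K=d['intrinsics']
M=R.from_quat([q[1],q[2],q[3],q[0]]).as_matrix()
v,u=np.mgrid[:420,:560];p=np.stack([u,v,np.ones_like(u)],-1)@np.linalg.inv(K).T*d['range_z'][...,None]
p=(p@T[:3,:3].T+T[:3,3])@M.T+s['tool_pos']
h=cv2.cvtColor(d['color'],cv2.COLOR_RGB2HSV).astype(int)
t=p[(d['range_z']>0)&(h[...,0]>50)&(h[...,0]<85)&(h[...,1]>120)&(abs(p[...,2]-.085)<.006)]
print(len(t)); t_=(t[:,:2]*1000).astype(np.float32); print(t.mean(0),cv2.minAreaRect(t_))
E
```

```text
clock: 2.48
tool_pos: [0.606, -0.215, 0.1509]
eef_rot: [0.0, -0.162, 0.987, -0.0]
wrist_force: [0.2, -0.4, -0.1]
opening: 0.0496
gripper_force: 0.0
clk 2.475 pos [ 0.606  -0.215   0.1509] yaw 108.69 F [ 0.2 -0.4 -0.1] shift mm [ 1.1 -2.8 88.9] rotvec [-0.   0.1  0.2] q [-0.48  0.37  1.39  0.    1.39 -2.37]
786
[ 0.60303022 -0.22108205  0.08356976] ((604.0486450195312, -220.97674560546875), (43.014625549316406, 10.812780380249023), 18.695417404174805)
```

View pics/w1.png

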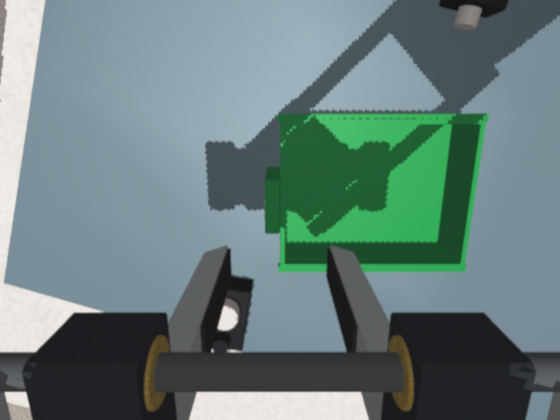

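The wrist view shows the tab at (272,200), nearly centred between the fingers. It measures (0.604,-0.221) with its top at about 84 mm, which fits the description. Descending to grip.

```bash
python3 -m crank '[[0.004,-0.005,0.04,0,0,0,0.04],[0.004,-0.005,0.07,0,0,0,0.04],[0.004,-0.005,0.09,0,0,0,0.04],[0.004,-0.005,0.09,0,0,0,0.04],[0.004,-0.005,0.09,0,0,0,0],[0.004,-0.005,0.09,0,0,0,0],[0.004,-0.005,0.09,0,0,0,0],[0.004,-0.005,0.09,0,0,0,0],[0.004,-0.005,0.09,0,0,0,0],[0.004,-0.005,0.09,0,0,0,0]]' 30
python3 - <<'E'
import numpy as np
th=np.radians(103.8);S=np.array([.573,.238]);xs=np.array([np.cos(th),np.sin(th)])
print('tab target',S+xs*(-.018-.0825-.0885), 'bin ctr',S+xs*(-.018-.0825))
E
```

```text
clock: 3.78
tool_pos: [0.6037, -0.2223, 0.0597]
eef_rot: [-0.0, -0.162, 0.987, 0.0]
wrist_force: [0.9, 0.6, 0.4]
opening: 0.0005
gripper_force: 0.0
tab target [0.61808282 0.05445562] bin ctr [0.59697261 0.140401  ]
```

The fingers closed fully, so I missed the tab. Looking again.

Run:
```python
from h import *
shot('top','t1.png');d=shot('wrist','w2.png');print(d['T_tool_cam'].round(3),d['intrinsics'])
a=cv2.imread('pics/w2.png');b=cv2.resize(cv2.imread('pics/t1.png')[140:240,290:410],None,fx=2.3*1.5,fy=2.3*1.5,interpolation=cv2.INTER_CUBIC)
o=np.zeros((420,800,3),np.uint8);o[:315,:420]=cv2.resize(a,(420,315));o[:b.shape[0],420:]=b[:,:380][:420];cv2.imwrite('pics/c2.png',o)
```

```text
[[-0.    -0.961 -0.275  0.081]
 [ 1.    -0.    -0.     0.   ]
 [ 0.    -0.275  0.961 -0.209]
 [ 0.     0.     0.     1.   ]] [[372.20846111   0.         278.46961309]
 [  0.         372.20846111 208.76962572]
 [  0.           0.           1.        ]]
```

View pics/c2.png

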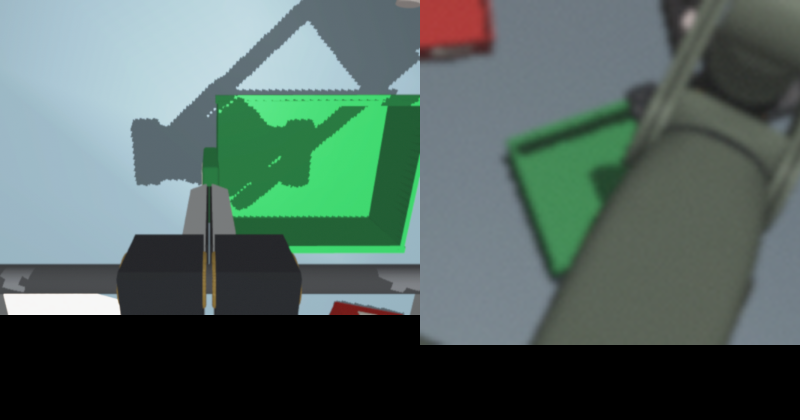

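```bash
cat > wr.py <<'E'
from h import *
def wcloud(f='wx.png'):
    s=telemetry.read_state();q=s['eef_rot'];d=shot('wrist',f);T=d['T_tool_cam'];K=d['intrinsics']
    M=R.from_quat([q[1],q[2],q[3],q[0]]).as_matrix()
    v,u=np.mgrid[:420,:560];p=np.stack([u,v,np.ones_like(u)],-1)@np.linalg.inv(K).T*d['range_z'][...,None]
    t=p@T[:3,:3].T+T[:3,3]; h=cv2.cvtColor(d['color'],cv2.COLOR_RGB2HSV).astype(int)
    return t,t@M.T+s['tool_pos'],h,d['range_z']>0
E
python3 - <<'E'
from wr import *
t,p,h,ok=wcloud('w2b.png')
g=ok&(h[...,0]>50)&(h[...,0]<85)&(h[...,1]>100)
m=g.copy();m[:, :265]=0;m[:,291:]=0;m[:190]=0;m[255:]=0
print('tab px tool',t[m].min(0),t[m].max(0),np.median(t[m],0),'world z pct',np.percentile(p[m][:,2],[5,50,95]))
for v in range(195,250,8): print(v,t[v,280].round(3),p[v,280].round(3),t[v,273].round(3))
E
```

```text
tab px tool [ 0.00623683 -0.00475401 -0.03867728] [0.02935952 0.00709509 0.05697602] [ 0.01968102  0.00101701 -0.02184036] world z pct [0.03430894 0.08156245 0.08464797]
195 [0.014 0.001 0.06 ] [ 0.59  -0.226  0.   ] [ 0.014 -0.004  0.061]
203 [0.021 0.001 0.014] [ 0.584 -0.228  0.046] [ 0.02  -0.003  0.016]
211 [ 0.021  0.001 -0.003] [ 0.584 -0.228  0.063] [ 0.021 -0.003 -0.004]
219 [ 0.02   0.001 -0.018] [ 0.584 -0.228  0.077] [ 0.02  -0.003 -0.018]
227 [ 0.018  0.001 -0.023] [ 0.587 -0.227  0.083] [ 0.018 -0.003 -0.025]
235 [ 0.013  0.001 -0.023] [ 0.591 -0.226  0.083] [ 0.014 -0.003 -0.024]
243 [ 0.009  0.001 -0.023] [ 0.595 -0.224  0.083] [ 0.009 -0.003 -0.025]
```

Run:
```python
from h import *
s=telemetry.read_state();print({k:np.round(s[k],4) for k in('opening','gripper_force','tool_pos','wrist_force','torque')})
a=cv2.imread('pics/w2b.png')[180:330,180:380];cv2.imwrite('pics/c3.png',cv2.resize(a,None,fx=4,fy=4,interpolation=cv2.INTER_CUBIC))
```

```text
{'opening': np.float64(0.0004), 'gripper_force': np.float64(0.0), 'tool_pos': array([ 0.6037, -0.2223,  0.0597]), 'wrist_force': array([ 0.3691,  0.1476, -0.1021]), 'torque': array([ 0.0528, -0.0007, -0.0036])}
```

View pics/c3.png

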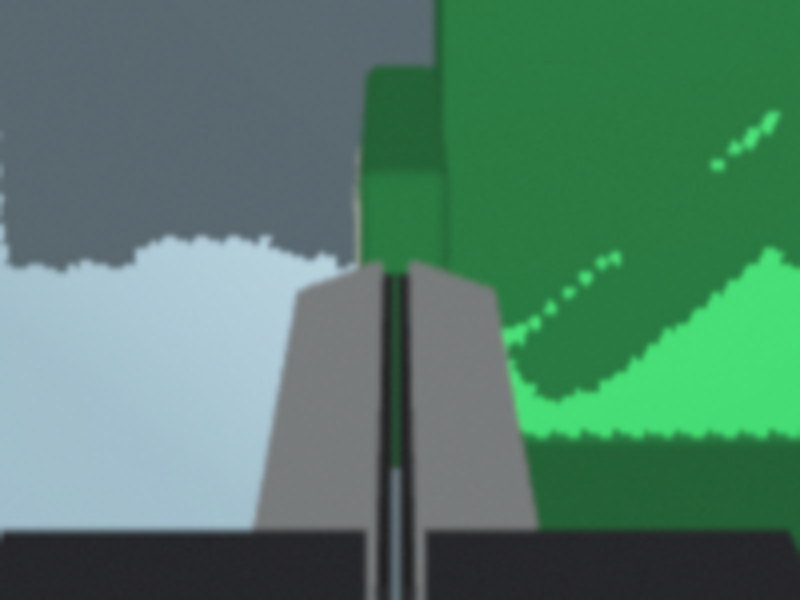

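Run:
```python
from wr import *
t,p,h,ok=wcloud('w2c.png')
for v in (240,245,248,250,253,256,260,270,290,305): print(v,[t[v,u].round(3).tolist() for u in (262,268,273,279)])
```

```text
240 [[-0.021, -0.013, 0.059], [-0.021, -0.008, 0.059], [0.011, -0.003, -0.025], [0.01, 0.0, -0.023]]
245 [[-0.025, -0.013, 0.06], [-0.025, -0.008, 0.06], [0.01, -0.003, -0.029], [0.008, 0.0, -0.025]]
248 [[-0.028, -0.013, 0.06], [0.01, -0.005, -0.035], [0.01, -0.003, -0.033], [0.008, 0.0, -0.03]]
250 [[0.01, -0.008, -0.037], [0.01, -0.005, -0.036], [0.01, -0.003, -0.036], [0.009, 0.0, -0.033]]
253 [[0.01, -0.008, -0.04], [0.01, -0.005, -0.04], [0.01, -0.003, -0.041], [0.008, 0.0, -0.037]]
256 [[0.01, -0.008, -0.045], [0.01, -0.005, -0.043], [0.081, 0.0, -0.209], [0.009, 0.0, -0.041]]
260 [[0.01, -0.008, -0.048], [0.01, -0.005, -0.05], [0.01, -0.002, -0.049], [0.009, 0.0, -0.046]]
270 [[0.01, -0.007, -0.06], [0.01, -0.005, -0.059], [0.01, -0.002, -0.06], [0.007, 0.0, -0.052]]
290 [[0.01, -0.006, -0.077], [0.01, -0.004, -0.078], [0.01, -0.002, -0.078], [-0.002, 0.0, -0.056]]
305 [[0.01, -0.006, -0.089], [0.01, -0.004, -0.089], [0.009, -0.002, -0.088], [-0.077, 0.0, 0.06]]
```

The depth image puts the physical fingertips at z ≈ 0.089, about 29 mm short of the reported TCP, so they closed above the tab. The bench reads z = 0 correctly. I'll open, go down about 27 mm and watch the force.

```bash
python3 -m crank '[[0,0,0,0,0,0,0.04],[0,0,0,0,0,0,0.04],[0,0,0,0,0,0,0.04],[0,0,0.008,0,0,0,0.04],[0,0,0.014,0,0,0,0.04],[0,0,0.02,0,0,0,0.04],[0,0,0.026,0,0,0,0.04],[0,0,0.026,0,0,0,0.04]]' 30;  python3 -m crank '[[0,0,0,0,0,0,0],[0,0,0,0,0,0,0],[0,0,0,0,0,0,0],[0,0,0,0,0,0,0],[0,0,0,0,0,0,0]]'
```

```text
clock: 4.97
tool_pos: [0.6031, -0.222, 0.0328]
eef_rot: [-0.001, -0.162, 0.987, 0.001]
wrist_force: [0.5, 0.4, -0.6]
opening: 0.04
gripper_force: 0.0
clock: 5.6
tool_pos: [0.6038, -0.2221, 0.0341]
eef_rot: [0.0, -0.162, 0.987, 0.0]
wrist_force: [-0.5, 0.5, 2.2]
opening: 0.0116
gripper_force: 30.0
```

```bash
python3 -m crank '[[-0.006,0.014,0,0,0,0.3,0],[-0.016,0.038,0,0,0,0.8,0],[-0.028,0.065,0,0,0,1.3,0],[-0.041,0.095,0,0,0,2,0],[-0.054,0.125,0,0,0,2.6,0],[-0.067,0.155,0,0,0,3.2,0],[-0.080,0.185,0,0,0,3.8,0],[-0.091,0.211,0,0,0,4.4,0],[-0.099,0.230,0,0,0,4.8,0],[-0.102,0.238,0,0,0,4.8,0]]'; python3 go.py 0.618 0.0545 0.034 103.8
```

```text
clock: 6.85
tool_pos: [0.6246, 0.037, 0.0341]
eef_rot: [0.0, -0.121, 0.993, -0.001]
wrist_force: [0.3, -3.2, 1.5]
opening: 0.0121
gripper_force: 30.0
clk 6.85 pos [0.6246 0.037  0.0341] yaw 103.92 F [ 0.3 -3.2  1.5] shift mm [ 2.2 18.6  0.1] rotvec [-0.1  0.   0.1] q [-0.08  0.45  1.53 -0.    1.16 -1.89]
```

Run:
```python
from wr import *
from fit import loc,boxd
from scipy.optimize import least_squares
t,p,h,ok=wcloud('w3.png')
shot('scene','s3.png');d=np.load('pics/s3.png.npz');P=cloud(d);H=cv2.cvtColor(d['color'],cv2.COLOR_RGB2HSV).astype(int)
for n,Q,hh,o_ in(('wrist',p,h,ok),('scene',P,H,d['range_z']>0)):
    g=Q[o_&(hh[...,0]>50)&(hh[...,0]<85)&(hh[...,1]>110)&(abs(Q[...,0]-.6)<.12)&(abs(Q[...,1]-.11)<.12)&(abs(Q[...,2]-.055)<.004)]
    o=least_squares(lambda a:boxd(loc(g,a),.0805,.063),[.6,.12,np.radians(103.8)],loss='soft_l1',f_scale=.003)
    print(n,len(g),o.x[:2],np.degrees(o.x[2]),o.cost)
    st=np.array([.573,.238,np.radians(103.8)]); print('bin in stand',loc(np.r_[o.x[:2],0][None],st))
```

```text
wrist 5881 [0.60263168 0.12200606] 103.89427074689347 0.012432195471275428
bin in stand [[-0.11971384 -0.0011079   0.        ]]
scene 475 [0.60687493 0.12468988] 104.23112557654053 0.0014416164846105337
bin in stand [[-0.11811965 -0.00586885  0.        ]]
```

View pics/w3.png

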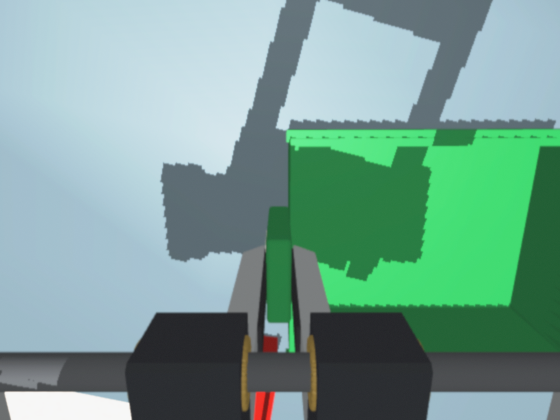

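The wrist view shows the tab held at (280,265) and the bin square behind it. The bin sits at stand x ≈ -119 mm and y ≈ -3 mm, so I'll nudge it forward about 20 mm.

```bash
python3 -m crank '[[0.001,0.005,0,0,0,0,0],[0.002,0.010,0,0,0,0,0],[0.003,0.014,0,0,0,0,0],[0.003,0.017,0,0,0,0,0],[0.003,0.017,0,0,0,0,0]]';python3 -m crank '[[0,0.001,0,0,0,0,0],[0,0.002,0,0,0,0,0],[0,0.002,0,0,0,0,0]]'; python3 go.py 0.618 0.0545 0.034 103.8
```

```text
clock: 7.58
tool_pos: [0.6176, 0.0516, 0.0341]
eef_rot: [0.0, -0.12, 0.993, -0.0]
wrist_force: [0.5, -2.5, 3.5]
opening: 0.0118
gripper_force: 30.0
clock: 7.95
tool_pos: [0.6174, 0.0533, 0.0341]
eef_rot: [0.0, -0.12, 0.993, -0.0]
wrist_force: [1.1, -3.8, 4.1]
opening: 0.0119
gripper_force: 30.0
clk 7.95 pos [0.6174 0.0533 0.0341] yaw 103.81 F [ 1.1 -3.8  4.1] shift mm [-0.9  1.   0.1] rotvec [-0.  0.  0.] q [-0.05  0.44  1.54 -0.    1.16 -1.86]
```

```bash
for i in 1 2 3; do python3 -m crank '[[0,0.001,0,0,0,0,0],[0,0.001,0,0,0,0,0]]' | grep -E 'tool_pos|wrist'; done
```

```text
tool_pos: [0.6172, 0.0544, 0.0341]
wrist_force: [0.6, -3.7, 3.9]
tool_pos: [0.6171, 0.0546, 0.0341]
wrist_force: [1.1, -6.0, 4.7]
tool_pos: [0.6168, 0.0546, 0.0341]
wrist_force: [0.1, -7.4, 4.4]
```

It made contact with the stand at 7 N. I'll release, back out upward and head for the lever pin.

```bash
python3 -m crank '[[0,-0.002,0,0,0,0,0],[0,-0.002,0,0,0,0,0.04],[0,-0.002,0,0,0,0,0.04],[0,-0.002,0,0,0,0,0.04],[0,-0.002,-0.03,0,0,0,0.04],[0,-0.002,-0.09,0,0,0,0.05],[0,-0.002,-0.15,0,0,0,0.05],[0,-0.002,-0.2,0,0,0,0.05],[0,-0.002,-0.22,0,0,0,0.05]]'; python3 go.py .4484 .3011 .22 103.8
```

```text
clock: 9.82
tool_pos: [0.6185, 0.0549, 0.2583]
eef_rot: [0.003, -0.12, 0.993, -0.0]
wrist_force: [0.0, 0.3, -0.6]
opening: 0.0499
gripper_force: 0.0
clk 9.825 pos [0.6185 0.0549 0.2583] yaw 103.83 F [ 0.   0.3 -0.6] shift mm [106.6 279.8  37.2] rotvec [-0.1  0.4  0. ] q [-0.05  0.25  1.32  0.    1.57 -1.86]
```

```bash
python3 -m crank '[[0.107,0.28,0,0,0,0,0.05],[0.107,0.28,0,0,0,0,0.05],[0.107,0.28,0,0,0,0,0.05],[0.107,0.28,0,0,0,0,0.05],[0.107,0.28,0,0,0,0,0.05],[0.107,0.28,0,0,0,0,0.05],[0.107,0.28,0.037,0,0,0,0.05],[0.107,0.28,0.037,0,0,0,0.05]]' >/dev/null; python3 go.py .4484 .3011 .11 103.8
python3 - <<'E'
from wr import *
t,p,h,ok=wcloud('w4.png')
m=ok&((h[...,0]<8)|(h[...,0]>172))&(h[...,1]>120)&(p[...,2]>.14)&(p[...,2]<.18)
q=t[m];print(len(q),q.min(0),q.max(0),q.mean(0),p[m].mean(0))
for a in np.arange(q[:,0].min(),q[:,0].max(),.01):
    k=q[(q[:,0]>=a)&(q[:,0]<a+.01)]; print(a.round(3),(k[:,1].min()+k[:,1].max())/2,np.ptp(k[:,1]),k[:,2].min(),p[m][(q[:,0]>=a)&(q[:,0]<a+.01)][:,2].max())
E
```

```text
clk 10.825 pos [0.4441 0.2992 0.2135] yaw 103.77 F [-0.5  0.6  0.1] shift mm [ -5.4   1.  103.5] rotvec [-0.1 -0.4 -0. ] q [ 0.43  0.1   1.58 -0.    1.47 -1.38]
1639 [-0.02811215 -0.0105109   0.04688314] [0.03607271 0.00980577 0.0596798 ] [ 0.00752937 -0.00027063  0.05232408] [0.4364571  0.2969518  0.16122831]
-0.028 -0.0007893164304364577 0.0130049714346752 0.04971739529898536 0.16358277534982626
-0.018 -0.00037590265526443517 0.01210201952050255 0.05037283327441708 0.1630173621316114
-0.008 -0.0003848007701114124 0.01200514445920354 0.05037887685669154 0.16311146932209947
0.002 -1.2398310137292853e-06 0.012602158283478345 0.050157113012786386 0.16336475253292285
0.012 0.0003522385839914606 0.017367242450520612 0.04802008260658133 0.1656336563036236
0.022 -0.0003525614448528572 0.020316667263945386 0.046883141848826665 0.1668341231589691
0.032 -7.692638491069159e-07 0.016615692116924048 0.04892151513028928 0.16481083274709288
```

View pics/w4.png

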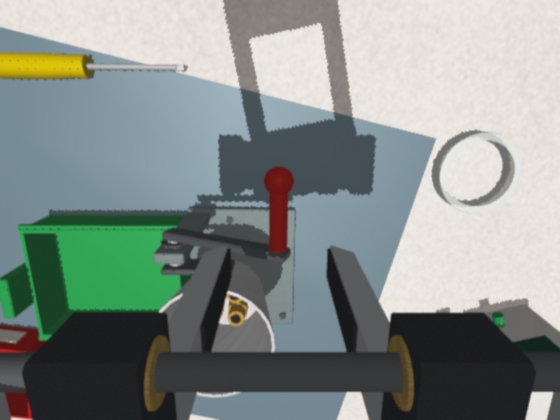

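The wrist view shows the red pin at (280,225), centred between the fingers with the ball at (280,182). Its top is at z = 0.163, so the axis is at 0.156 as expected. I'll descend and grip.

```bash
python3 -m crank '[[-0.003,0,0.05,0,0,0,0.05],[-0.003,0,0.08,0,0,0,0.05],[-0.003,0,0.103,0,0,0,0.05],[-0.003,0,0.103,0,0,0,0.05],[-0.003,0,0.103,0,0,0,0.05]]' 35; python3 -m crank '[[0,0,0,0,0,0,0.0],[0,0,0,0,0,0,0.0],[0,0,0,0,0,0,0.0],[0,0,0,0,0,0,0.0],[0,0,0,0,0,0,0.0]]'; python3 -c "
import numpy as np
f=np.radians(np.linspace(24.25,155.75,28))
for i,(a,b) in enumerate(zip(100*np.cos(f)-91.2,100*np.sin(f)-41.07)): print(i,round(a),round(b),end=' | ')"
```

```text
clock: 11.5
tool_pos: [0.4508, 0.3019, 0.1157]
eef_rot: [0.001, -0.12, 0.993, 0.0]
wrist_force: [-0.1, -1.0, 0.6]
opening: 0.0498
gripper_force: 0.0
clock: 12.12
tool_pos: [0.4495, 0.3, 0.114]
eef_rot: [0.0, -0.12, 0.993, -0.002]
wrist_force: [0.3, -5.7, 2.8]
opening: 0.0132
gripper_force: 35.0
0 0 0 | 1 -4 8 | 2 -8 15 | 3 -13 22 | 4 -19 28 | 5 -25 34 | 6 -32 39 | 7 -39 44 | 8 -46 48 | 9 -54 52 | 10 -62 55 | 11 -70 57 | 12 -78 58 | 13 -87 59 | 14 -95 59 | 15 -104 58 | 16 -112 57 | 17 -121 55 | 18 -129 52 | 19 -136 48 | 20 -144 44 | 21 -151 39 | 22 -157 34 | 23 -163 28 | 24 -169 22 | 25 -174 15 | 26 -179 8 | 27 -182 0 |
```

```bash
python3 -m crank '[[0,-0.004,-0.008,0,0,0,0],[0,-0.008,-0.015,0,0,0,0],[0,-0.013,-0.022,0,0,0,0],[0,-0.019,-0.028,0,0,0,0],[0,-0.019,-0.028,0,0,0,0]]'; python3 go.py .4484 .3011 .11 103.8
```

```text
clock: 12.75
tool_pos: [0.4534, 0.283, 0.1427]
eef_rot: [-0.0, -0.12, 0.993, 0.0]
wrist_force: [1.2, -0.8, -3.4]
opening: 0.0131
gripper_force: 35.0
clk 12.75 pos [0.4534 0.283  0.1427] yaw 103.78 F [ 1.2 -0.8 -3.4] shift mm [ 0.5 18.7 32.8] rotvec [ 0. -0. -0.] q [ 0.4   0.15  1.68  0.    1.32 -1.42]
```

```bash
python3 -m crank '[[0,-0.006,-0.006,0,0,0,0],[0,-0.013,-0.011,0,0,0,0],[0,-0.020,-0.016,0,0,0,0],[0,-0.027,-0.020,0,0,0,0],[0,-0.035,-0.024,0,0,0,0],[0,-0.043,-0.027,0,0,0,0],[0,-0.051,-0.029,0,0,0,0],[0,-0.059,-0.030,0,0,0,0],[0,-0.068,-0.031,0,0,0,0],[0,-0.076,-0.031,0,0,0,0]]'; python3 -m crank '[[0,-0.009,0.001,0,0,0,0],[0,-0.017,0.002,0,0,0,0],[0,-0.026,0.004,0,0,0,0],[0,-0.034,0.007,0,0,0,0],[0,-0.041,0.011,0,0,0,0],[0,-0.049,0.015,0,0,0,0]]'
```

```text
clock: 14.0
tool_pos: [0.4703, 0.2119, 0.1765]
eef_rot: [-0.0, -0.121, 0.993, 0.003]
wrist_force: [-6.2, 4.8, 5.8]
opening: 0.0131
gripper_force: 35.0
clock: 14.75
tool_pos: [0.4816, 0.163, 0.1599]
eef_rot: [-0.001, -0.121, 0.993, 0.002]
wrist_force: [-4.5, 4.8, 0.6]
opening: 0.0129
gripper_force: 35.0
```

```bash
python3 -m crank '[[0,-0.0035,0.0025,0,0,0,0],[0,-0.007,0.005,0,0,0,0],[0,-0.010,0.0075,0,0,0,0],[0,-0.013,0.010,0,0,0,0],[0,-0.016,0.013,0,0,0,0],[0,-0.019,0.016,0,0,0,0],[0,-0.022,0.019,0,0,0,0],[0,-0.025,0.022,0,0,0,0],[0,-0.0275,0.0255,0,0,0,0],[0,-0.030,0.029,0,0,0,0]]'; python3 -m crank '[[0,-0.0025,0.0035,0,0,0,0],[0,-0.005,0.007,0,0,0,0],[0,-0.0065,0.011,0,0,0,0],[0,-0.0075,0.013,0,0,0,0],[0,-0.0075,0.013,0,0,0,0],[0,-0.0075,0.013,0,0,0,0],[0,-0.0075,0.013,0,0,0,0],[0,-0.0075,0.013,0,0,0,0]]'
python3 - <<'E'
from h import *
a=shot('top','t5.png')['color'];b=shot('scene','s5.png')['color']
A=cv2.resize(a[140:240,200:320],(480,400),interpolation=2);B=cv2.resize(b[180:330,170:380],(320,230),interpolation=2)
o=np.zeros((400,800,3),np.uint8);o[:,:480]=A;o[:230,480:]=B;cv2.imwrite('pics/c5.png',o[:,:,::-1])
E
```

```text
clock: 16.0
tool_pos: [0.4885, 0.1334, 0.1303]
eef_rot: [-0.002, -0.12, 0.993, 0.001]
wrist_force: [-5.0, 3.2, 2.3]
opening: 0.0135
gripper_force: 35.0
clock: 17.0
tool_pos: [0.4902, 0.1255, 0.1168]
eef_rot: [-0.002, -0.12, 0.993, 0.0]
wrist_force: [-4.5, 0.7, 2.5]
opening: 0.0127
gripper_force: 35.0
```

View pics/c5.png

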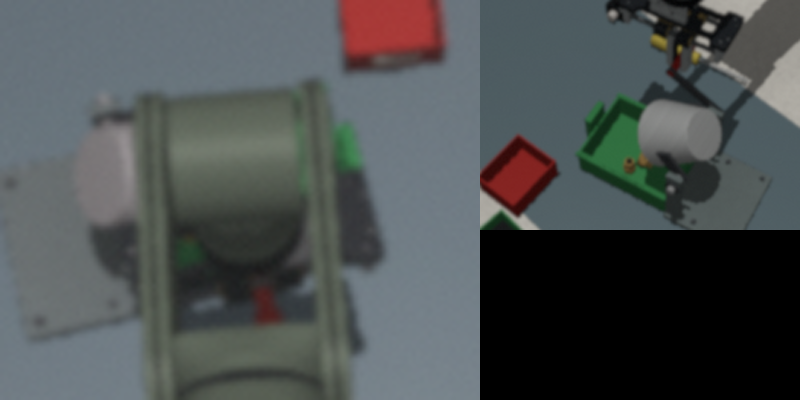

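The pot is tipped and two connectors are visible in the bin, at about (628,165) and (645,160); the pot hides the others. I'll press to the stop, dwell, then swing back.

```bash
python3 -m crank '[[0,-0.001,0.002,0,0,0,0],[0,-0.002,0.004,0,0,0,0],[0,-0.002,0.004,0,0,0,0],[0,-0.002,0.004,0,0,0,0],[0,-0.002,0.004,0,0,0,0],[0,-0.002,0.004,0,0,0,0],[0,-0.002,0.004,0,0,0,0],[0,-0.002,0.004,0,0,0,0]]'
python3 - <<'E'
from h import *
d=shot('scene','s6.png');P=cloud(d);h=cv2.cvtColor(d['color'],cv2.COLOR_RGB2HSV).astype(int)
m=(h[...,0]>10)&(h[...,0]<28)&(h[...,1]>120)&(abs(P[...,0]-.59)<.09)&(abs(P[...,1]-.14)<.13)&(P[...,2]<.06)
n,l,st,c=cv2.connectedComponentsWithStats(m.astype(np.uint8));print([(st[i,4],c[i].round(),P[l==i].mean(0).round(3)) for i in range(1,n)])
E
```

```text
clock: 18.1
tool_pos: [0.4907, 0.1236, 0.1127]
eef_rot: [-0.002, -0.12, 0.993, 0.0]
wrist_force: [-5.1, 1.2, 2.3]
opening: 0.0128
gripper_force: 35.0
[(np.int32(24), array([277., 285.]), array([0.607, 0.154, 0.021])), (np.int32(33), array([268., 288.]), array([0.629, 0.144, 0.024]))]
```

```bash
python3 -m crank '[[0,0.003,-0.008,0,0,0,0],[0,0.008,-0.015,0,0,0,0],[0,0.013,-0.022,0,0,0,0],[0,0.019,-0.028,0,0,0,0],[0,0.025,-0.034,0,0,0,0],[0,0.031,-0.039,0,0,0,0],[0,0.038,-0.044,0,0,0,0],[0,0.046,-0.048,0,0,0,0],[0,0.053,-0.052,0,0,0,0],[0,0.061,-0.055,0,0,0,0]]'; python3 go.py .4495 .300 .114 103.8
```

```text
clock: 19.4
tool_pos: [0.4779, 0.1798, 0.1685]
eef_rot: [-0.001, -0.12, 0.993, -0.003]
wrist_force: [-6.4, -7.2, 0.4]
opening: 0.0133
gripper_force: 35.1
clk 19.4 pos [0.4779 0.1798 0.1685] yaw 103.79 F [-6.4 -7.2  0.4] shift mm [ -1.2 123.9  53.7] rotvec [-0.4 -0.1 -0. ] q [ 0.19  0.08  1.7  -0.01  1.36 -1.62]
```

```bash
python3 -m crank '[[0,0.009,-0.002,0,0,0,0],[0,0.017,-0.003,0,0,0,0],[0,0.026,-0.004,0,0,0,0],[0,0.034,-0.004,0,0,0,0],[0,0.043,-0.003,0,0,0,0],[0,0.051,-0.002,0,0,0,0],[0,0.059,0,0,0,0,0],[0,0.067,0.003,0,0,0,0],[0,0.075,0.007,0,0,0,0],[0,0.082,0.011,0,0,0,0]]' >/dev/null;  python3 -m crank '[[0,0.007,0.005,0,0,0,0],[0,0.014,0.010,0,0,0,0],[0,0.020,0.016,0,0,0,0],[0,0.026,0.022,0,0,0,0],[0,0.031,0.029,0,0,0,0],[0,0.035,0.036,0,0,0,0],[0,0.038,0.042,0,0,0,0],[0,0.038,0.042,0,0,0,0]]';  python3 go.py .4495 .300 .114 103.8
```

```text
clock: 21.65
tool_pos: [0.4521, 0.3004, 0.1137]
eef_rot: [0.003, -0.12, 0.993, 0.001]
wrist_force: [7.5, 0.8, -1.3]
opening: 0.0125
gripper_force: 35.0
clk 21.65 pos [0.4521 0.3004 0.1137] yaw 103.81 F [ 7.5  0.8 -1.3] shift mm [ 2.6  0.3 -0.4] rotvec [0.  0.3 0. ] q [ 0.43  0.19  1.69 -0.    1.25 -1.38]
```

```bash
for i in 1 2 3; do python3 -m crank '[[0,0.001,0.002,0,0,0,0],[0,0.001,0.002,0,0,0,0]]'|grep -E 'tool_pos|wrist'; done
```

```text
tool_pos: [0.4519, 0.3007, 0.1126]
wrist_force: [6.5, -2.9, 4.7]
tool_pos: [0.452, 0.3007, 0.1125]
wrist_force: [1.9, -5.9, 13.0]
tool_pos: [0.4521, 0.3007, 0.1123]
wrist_force: [-0.7, -10.8, 23.2]
```

The pot is against its stop: force rises with no motion. I'll release, retreat up and inspect.

```bash
python3 -m crank '[[0,-0.001,-0.003,0,0,0,0],[0,-0.001,-0.003,0,0,0,0.05],[0,-0.001,-0.003,0,0,0,0.05],[0,-0.001,-0.003,0,0,0,0.05],[0,-0.001,-0.04,0,0,0,0.05],[0,-0.001,-0.09,0,0,0,0.05],[0,-0.001,-0.14,0,0,0,0.05],[0.04,0.05,-0.14,0,0,0,0.05],[0.08,0.1,-0.14,0,0,0,0.05],[0.08,0.15,-0.14,0,0,0,0.05]]'
python3 - <<'E'
from h import *
a=shot('top','t7.png')['color'];b=shot('scene','s7.png')['color']
A=cv2.resize(a[120:270,190:390],(520,390),interpolation=2);B=cv2.resize(b[170:350,150:390],(280,210),interpolation=2)
o=np.zeros((600,800,3),np.uint8);o[:390,:520]=A
B=cv2.resize(b[180:300,170:330],(280,210),interpolation=2);o[:210,520:]=B
o[390:600,:280]=cv2.resize(b[230:335,280:420],(280,210),interpolation=2)
cv2.imwrite('pics/c7.png',o[:,:,::-1])
E
```

```text
clock: 23.65
tool_pos: [0.3323, 0.4292, 0.2475]
eef_rot: [-0.001, -0.121, 0.993, -0.0]
wrist_force: [0.8, 0.7, 0.1]
opening: 0.0502
gripper_force: 0.0
```

View pics/c7.png

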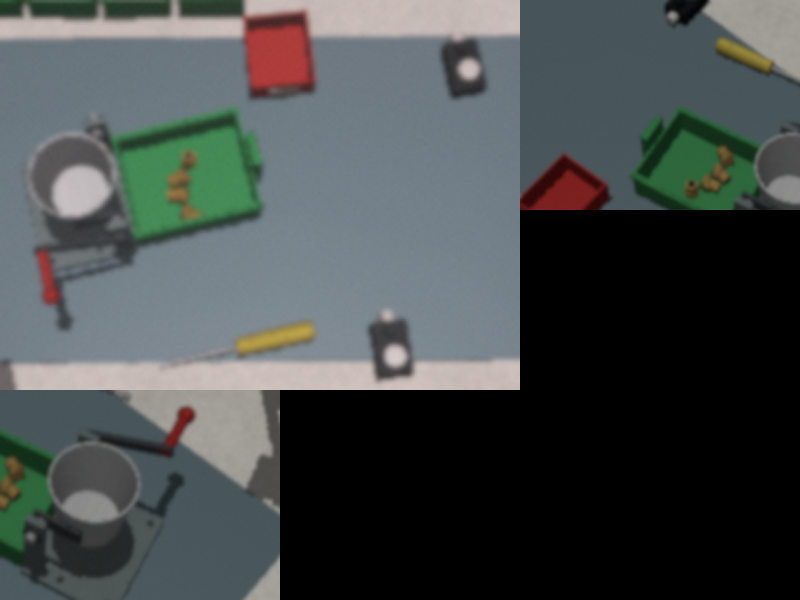

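The pot is upright and empty. All four connectors are in the bin at about (180,185) in the picture, and the bystanders look unmoved. I'll check numerically that the bin is flat and the pot fully upright, then hand in.

```bash
sed "s/('t0','s0')/('t7','s7')/; s/abs(y+.14)<.13/abs(y-.14)<.13/; s/\[.58,-.137,np.radians(108)\]/[.597,.14,np.radians(104)]/" fit.py > fit7.py; python3 fit7.py
python3 - <<'E'
from fit import *
P,H,S,ok=pts('s7');x,y,z=P[...,0],P[...,1],P[...,2]
g=P[ok&(H>50)&(H<85)&(S>130)&(abs(x-.6)<.1)&(abs(y-.14)<.12)]
l=loc(g,[.5975,.142,np.radians(103.8)])
for a in (-1,1):
  k=l[(a*l[:,1]>.060)&(abs(l[:,1])<.067)]; print('rim z side',a,np.percentile(k[:,2],95))
k=l[(l[:,0]<-.077)&(l[:,0]>-.083)]; print('tab end',np.percentile(k[:,2],90)); k=l[l[:,0]>.077]; print('stand end',np.percentile(k[:,2],90) if len(k) else None)
for n in('s0','s7'):
  P,H,S,ok=pts(n);x,y,z=P[...,0],P[...,1],P[...,2]; m=ok&((H<8)|(H>172))&(S>130)&(z>.14)&(z<.2)&(abs(x-.45)<.06)&(abs(y-.3)<.04); print(n,'pin',P[m].mean(0))
E
```

```text
t7 stand [0.57176929 0.23912316] 105.0098690936352 red y 0.08092566960603802 0.14017116295941928 n 67 118 106 0.005291679603468746
bin [0.59154695 0.14443164] 108.56069458776132 1.1178330222779086e-05 3 tab [-0.08848194  0.00319803  0.08364973] rim resid 0.0022142249464010694
s7 stand [0.57339155 0.23728441] 103.02525825653451 red y 0.07547529981090582 0.13982866644126282 n 97 282 251 0.01319818106787182
bin [0.59954628 0.14298463] 103.43166073222068 0.001923494328297757 484 tab [-0.08457998 -0.00386326  0.08456321] rim resid 0.0020405644991336744
rim z side -1 0.058207845564025806
rim z side 1 0.05676560521846241
tab end 0.05619652574787397
stand end 0.05939737977049471
s0 pin [0.44351264 0.29974597 0.16334998]
s7 pin [0.44370566 0.29987708 0.16379598]
```

The pin is back at its starting position and the bin is flat.

```bash
python3 -c "
from bench import r
print(r.sign_off())"
```

```text
the job is handed in; nothing more can be done
None
```

The job is handed in after about 24 s of robot time: all four connectors are in the green bin, which sits flat against the stand, the pot is fully upright, and the other things in view look unmoved.

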